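Power up the switch boxes in order

ROBOT

A 6-joint arm with a two-finger parallel gripper is mounted at the origin on a cart in front of the work surface, level with it; the furniture and walls round the work are solid. World frame = base frame: x ahead of the robot, y to its left, z up, the work surface at z = 0. Lengths are in mm, angles in rad, forces in N, time in s.
With the tool pointing down it reaches from about 275 to 775 mm from the base axis. Payload 14.6 kg.
Tool frame: the origin (TCP) lies on the centre line of the jaws, within the pads' length; the fingertips stand 14 mm ahead of it and the grasp point (between the pads) lies 5 mm behind it; x points along the fingers, y is the direction in which the jaws open and shut, and the axes are right-handed (so a half turn about x gives the same grasp; the last joint's range is limited). The gripper opens to 85 mm and grips with 20 to 120 N. Pads are 22 mm wide; open, the fingers measure 114 mm over their backs; the gripper's body (76 mm by 85 mm) begins 54 mm behind the grasp point. The pads swing forward as they close: fully open they stand 13 mm farther back than shut.
Start: joints at [1.025, 0.263, -0.048, 1.259, 0, 1.415], TCP at [199.992, 485.419, 245.278] pointing down, gripper open.
Joint ranges: [-2.65, 2.65], [-0.89, 1.7], [-1.18, 1.37], [-2.13, 2.11], [-1.35, 1.29], [-3.14, 3.14]. Speed limits (rad/s): [1.89, 1.89, 2.57, 2.79, 3.14, 3.14].

INTERFACE

Orientations are given as a rotation vector (axis times angle).
In Python, from station import manip, vision gives the robot as it stands. The module is installed in compiled form; this text tells all that it offers.
- The arm moves only by the tool send_rows, never from a script. Its argument "plan" is a list of rows, each a list of 7 numbers: the shift along the tool's x, y, z scaled (see below), then the turn, a rotation vector about the tool's x, y, z scaled (see below), then the opening, from -1 (shut) to 1 (fully open). A call has 1 to 12 rows; each row shifts and turns the commanded pose from where the row before left it, along the tool's axes as they then stand; what a row does not reach is not made up. The controller multiplies each number of a shift by 0.05 m and each number of a turn by 4 degrees. A row lasts 1/8 s, in which the tool goes at most 62.5 mm and 10.7 degrees, less where a joint would pass 70% of its speed; a pose out of reach is approached as far as the arm can. A call with a number of a shift or a turn outside -1 to 1 is refused whole. A call with a gripper value outside its range is refused whole. The fingers move at their own pace and stop on an object; "force" is the grip in N (left out, the last holds). Time passes only in rows, so rows that do not move let the fingers close. It gives the time, the measured TCP pose, the force and the opening at its end, in the units of the state.
- manip.get_state(): the state, without advancing time (a new reading comes with each control period).
- vision.read_camera(name): name is "scene" or "top" or "wrist"; returns the picture (480x640x3 uint8, red, green, blue); there is no depth.
- vision.camera_model(name): a dict with "camera_matrix" (3x3 intrinsics, pixels), "pose" (4x4, takes a point from camera to world coordinates); the wrist camera has in their place "mount" (4x4, takes a point from camera to tool coordinates, whose origin is the TCP and whose axes are the tool frame's). Camera axes: x right, y down, z forward; pixel columns grow to the right and rows downward; lengths in mm; the calibration is good to about 2 mm. A picture is of the moment at which its call begins: read the wrist's pose just before it. camera_model takes no time and is no camera call.
- manip.finish_job(): hands the job in, once; it reports no verdict.
The state is a dict: "time_s": time; "joint_positions": joint angles; "qvel": joint speeds; "joint_efforts": joint torques, N m; "position": TCP position; "ee_rot": TCP orientation; "force": force on the tool from outside, world axes, zero at the start; "wrist_torque": the same for the moment, N m; "width": finger opening in mm.
Only numpy, scipy, OpenCV 4.12 (cv2) and the standard library are available. Lean on these libraries where they do the work, as an engineer would, in place of code of your own. Each camera call takes 0.05 s, during which the arm holds its last target.

TASK

Power up the test bench in the right order: with a light press of the fingertips, push the white-dotted, raised end of the red rocker switch fully down, then that of the yellow one, then that of the blue one, so that they stay on. Leave the green spare switch off, and do not grasp, lift or shove the switch boxes or disturb the things lying round them. Finish with the arm clear of everything.

Things in the scene. Friction and masses are not known exactly. Their poses are not given: they have to be found in the camera images.
- red_switch (a joint): tilt of the red rocker in its box: 0 = off, the end with the white dot fully raised (0.18 rad above level); 0.36 rad = on, that end fully down (0.18 rad below level). It stays where it is left (friction: 1.5 to 4 N from a fingertip on the dotted half moves it) and has a hard stop at 0.36
- red_dot (a point): centre of the white dot (12 mm across) on the top face of the red rocker, where to press; it moves with the rocker: about 59 mm above the worktop when off, 49 mm when on. The point lies 29 mm from the rocker's tilt axis, 11 mm from the rocker's dotted end
- red_box: loose white switch box, 120 x 80 mm, its white cover 38 mm and its grey frame round the rocker 43 mm high, with the red rocker (80 x 46 mm, top face flat) on it. Origin: centre of the underside, on the worktop; z up; x along its 120 mm length, towards the end with the capped cable gland, which is also the dotted end of the rocker. The rocker's tilt axis runs along y, 46 mm above the origin, and the rocker's flat top face lies 8 mm above the axis
- yellow_switch (a joint): tilt of the yellow rocker in its box: 0 = off, the end with the white dot fully raised (0.18 rad above level); 0.36 rad = on, that end fully down (0.18 rad below level). It stays where it is left (friction: 1.5 to 4 N from a fingertip on the dotted half moves it) and has a hard stop at 0.36
- yellow_dot (a point): centre of the white dot (12 mm across) on the top face of the yellow rocker, where to press; it moves with the rocker: about 59 mm above the worktop when off, 49 mm when on. The point lies 29 mm from the rocker's tilt axis, 11 mm from the rocker's dotted end
- yellow_box: loose white switch box, 120 x 80 mm, its white cover 38 mm and its grey frame round the rocker 43 mm high, with the yellow rocker (80 x 46 mm, top face flat) on it. Origin: centre of the underside, on the worktop; z up; x along its 120 mm length, towards the end with the capped cable gland, which is also the dotted end of the rocker. The rocker's tilt axis runs along y, 46 mm above the origin, and the rocker's flat top face lies 8 mm above the axis
- blue_switch (a joint): tilt of the blue rocker in its box: 0 = off, the end with the white dot fully raised (0.18 rad above level); 0.36 rad = on, that end fully down (0.18 rad below level). It stays where it is left (friction: 1.5 to 4 N from a fingertip on the dotted half moves it) and has a hard stop at 0.36
- blue_dot (a point): centre of the white dot (12 mm across) on the top face of the blue rocker, where to press; it moves with the rocker: about 59 mm above the worktop when off, 49 mm when on. The point lies 29 mm from the rocker's tilt axis, 11 mm from the rocker's dotted end
- blue_box: loose white switch box, 120 x 80 mm, its white cover 38 mm and its grey frame round the rocker 43 mm high, with the blue rocker (80 x 46 mm, top face flat) on it. Origin: centre of the underside, on the worktop; z up; x along its 120 mm length, towards the end with the capped cable gland, which is also the dotted end of the rocker. The rocker's tilt axis runs along y, 46 mm above the origin, and the rocker's flat top face lies 8 mm above the axis
- green_switch (a joint): tilt of the green rocker in its box: 0 = off, the end with the white dot fully raised (0.18 rad above level); 0.36 rad = on, that end fully down (0.18 rad below level). It stays where it is left (friction: 1.5 to 4 N from a fingertip on the dotted half moves it) and has a hard stop at 0.36
- green_dot (a point): centre of the white dot (12 mm across) on the top face of the green rocker, where to press; it moves with the rocker: about 59 mm above the worktop when off, 49 mm when on. The point lies 29 mm from the rocker's tilt axis, 11 mm from the rocker's dotted end
- green_box: loose white switch box, 120 x 80 mm, its white cover 38 mm and its grey frame round the rocker 43 mm high, with the green rocker (80 x 46 mm, top face flat) on it. Origin: centre of the underside, on the worktop; z up; x along its 120 mm length, towards the end with the capped cable gland, which is also the dotted end of the rocker. The rocker's tilt axis runs along y, 46 mm above the origin, and the rocker's flat top face lies 8 mm above the axis
- screwdriver: screwdriver with a yellow handle, 195 x 30 x 32 mm, lying in front of the boxes; a bystander, origin under its centre
- felt_pen_blue: blue felt pen with a grey cap, 137 x 13 x 16 mm, lying in front of the boxes; a bystander, origin under its centre
- tape_black: roll of black tape, 62 mm across, 19 mm high, lying to the left of the boxes; a bystander, origin under its centre
- aa_cell: red and white battery cell, 50 x 15 x 15 mm, lying behind the boxes; a bystander, origin under its centre
- emt_coupling: zinc tube coupling, 46 mm long, 26 mm high, lying behind the boxes; a bystander, origin under its centre
- receptacle: yellow wall receptacle lying face down, 108 x 43 x 38 mm, behind the boxes at the left; a bystander, origin under its centre

How it is judged:
By the outcome, as a careful person would: the job done as asked, in the order asked, and still so for the second after the job is handed in, with the robot touching nothing.
It also fails if it takes over 45 s, if anything falls off the work surface, if the arm or the gripper's body presses on something with over 40 N, if the wrist force passes 120 N, or if a joint passes its speed limit or range.

## Working session

There is one attempt and no reset: what is moved stays moved. The work goes in short steps, Python scripts to look and compute and a tool call to move; the robot and the scene stay as the last step left them, time stands still between calls to the robot, and variables do not carry over. Pictures are saved under pics/ and viewed, and the job is handed in when it is done.

Besides the shell and the picture viewer there is one more tool, called after "Call:" in YAML: its name, and indented under it one key for each argument. send_rows: Moves the arm, as the interface text tells. Shifts and turns lie within -1 to 1; 1 stands for 0.05 m of shift or 4 degrees of turn. Its arguments: {"type":"object","properties":{"plan":{"type":"array"},"force":{"type":"number"}},"required":["plan"]}

```bash
mkdir -p pics; python3 - <<'E'
from station import manip, vision
import cv2,numpy as np
s=manip.get_state(); print(s)
for n in ("top","scene"):
    im=vision.read_camera(n); cv2.imwrite(f"pics/{n}0.png",im[:,:,::-1]); np.save(f"{n}0.npy",im)
    m=vision.camera_model(n); print(n,np.round(m["camera_matrix"],1),np.round(m["pose"],3))
print(vision.camera_model("wrist"))
E
```

```text
{'time_s': 0.0, 'joint_positions': array([ 1.02469990e+00,  2.63515119e-01, -4.89459744e-02,  1.25938175e+00,
       -8.83945140e-07,  1.41553697e+00]), 'qvel': array([ 0.00021403,  0.00075798,  0.00043406, -0.00090911,  0.00025113,
        0.00136526]), 'joint_efforts': array([ 3.80903366e-03, -6.37617517e+01,  3.84555781e+01,  1.38450504e-02,
        3.36834501e-05, -1.35007355e-05]), 'position': array([199.85505446, 485.19297067, 244.82581281]), 'ee_rot': array([ 0.3058479 ,  1.54932249, -0.30740035]), 'force': array([ 0.02952293, -0.09094707,  0.18952766]), 'wrist_torque': array([ 0.00991434, -0.03513692,  0.03159972]), 'width': 85.44468412123884}
top [[486.9   0.  323.3]
 [  0.  486.9 241.8]
 [  0.    0.    1. ]] [[ 2.100000e-02 -9.760000e-01  2.180000e-01  2.912620e+02]
 [-1.000000e+00 -2.000000e-02  7.000000e-03  1.314190e+02]
 [-3.000000e-03 -2.180000e-01 -9.760000e-01  1.223119e+03]
 [ 0.000000e+00  0.000000e+00  0.000000e+00  1.000000e+00]]
scene [[434.5   0.  313.7]
 [  0.  434.5 238.3]
 [  0.    0.    1. ]] [[ 8.98000e-01 -2.89000e-01  3.31000e-01  1.33501e+02]
 [-4.39000e-01 -5.98000e-01  6.70000e-01 -6.44145e+02]
 [ 4.00000e-03 -7.47000e-01 -6.64000e-01  8.45768e+02]
 [ 0.00000e+00  0.00000e+00  0.00000e+00  1.00000e+00]]
{'camera_matrix': array([[343.88748477,   0.        , 314.42757505],
       [  0.        , 343.88748477, 241.45753523],
       [  0.        ,   0.        ,   1.        ]]), 'mount': array([[-1.45718447e-04, -3.20627075e-01,  9.47205499e-01,
        -1.29167628e+02],
       [ 9.99999356e-01, -1.11257450e-03, -2.22763863e-04,
         1.51948704e+00],
       [ 1.12526081e-03,  9.47204857e-01,  3.20627031e-01,
        -8.25587122e+01],
       [ 0.00000000e+00,  0.00000000e+00,  0.00000000e+00,
         1.00000000e+00]])}
```

View pics/top0.png

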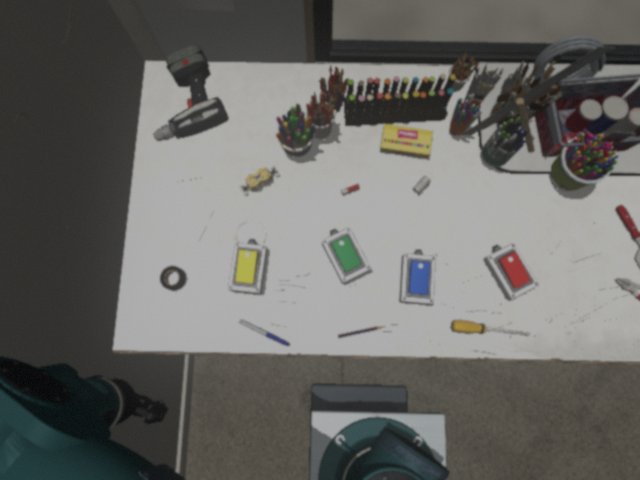

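View pics/scene0.png

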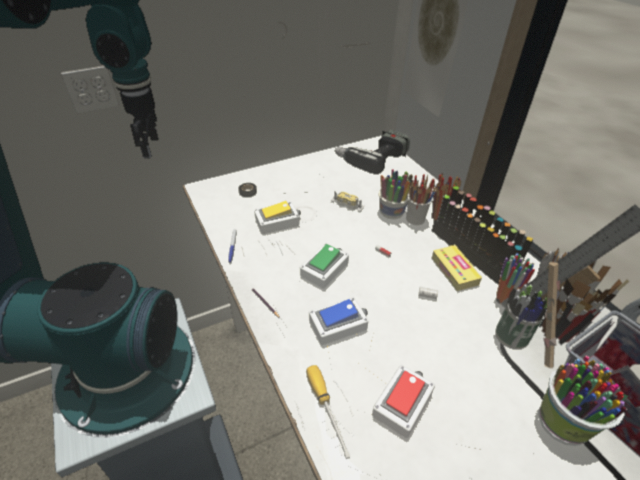

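The top view shows yellow (248,265), green (346,254), blue (420,278) and red (513,268). The glands and dots are at the far (upper) ends. I'll zoom in and measure.

```bash
cat > h.py <<'E'
import numpy as np,cv2
from station import manip, vision
def ray(n,uv,z):
    m=vision.camera_model(n);K=np.array(m["camera_matrix"]);P=np.array(m["pose"])
    d=P[:3,:3]@np.linalg.inv(K)@np.array([uv[0],uv[1],1.]);o=P[:3,3]
    return o+d*(z-o[2])/d[2]
def masks(im):
    hsv=cv2.cvtColor(im,cv2.COLOR_RGB2HSV)
    h,s,v=cv2.split(hsv)
    R={"red":((h<8)|(h>172)),"yellow":(h>24)&(h<36),"green":(h>50)&(h<80),"blue":(h>100)&(h<122)}
    return {k:(m&(s>120)&(v>60)).astype(np.uint8) for k,m in R.items()}
E
python3 - <<'E'
from h import *
boxes={"top":{"yellow":(248,265),"green":(346,254),"blue":(420,278),"red":(513,268)},
"scene":{"yellow":(277,212),"green":(325,260),"blue":(338,315),"red":(405,392)}}
for n in boxes:
    im=np.load(n+"0.npy"); M=masks(im); tiles=[]
    for c,(x,y) in boxes[n].items():
        cnt,lab,st,ce=cv2.connectedComponentsWithStats(M[c]); 
        l=lab[y,x]; m=(lab==l).astype(np.uint8)
        cs=max(cv2.findContours(m,cv2.RETR_EXTERNAL,cv2.CHAIN_APPROX_NONE)[0],key=cv2.contourArea)
        r=cv2.minAreaRect(cs)
        hull=np.zeros_like(m);cv2.fillConvexPoly(hull,cv2.convexHull(cs),1)
        # dot: brightest low-sat weighted centroid inside eroded hull
        er=cv2.erode(hull,np.ones((3,3)))
        mn=im.min(2).astype(float); base=np.median(mn[m>0]); w=np.clip(mn-base-25,0,None)*er
        ys,xs=np.mgrid[:480,:640]; d=((w*xs).sum()/w.sum(),(w*ys).sum()/w.sum()) if w.sum()>0 else None
        ctr=cv2.moments(hull,True); cc=(ctr['m10']/ctr['m00'],ctr['m01']/ctr['m00'])
        print(n,c,st[l][4],np.round(r[0],1),np.round(r[1],1),round(r[2]),"ctr",np.round(cc,1),np.round(ray(n,cc,54),1),"dot",d and np.round(d,1), d and np.round(ray(n,d,59),1))
        t=im[y-35:y+35,x-45:x+45]; tiles.append(cv2.resize(t,None,fx=4,fy=4,interpolation=cv2.INTER_CUBIC))
    a=np.vstack([np.hstack(tiles[:2]),np.hstack(tiles[2:])]); cv2.imwrite(f"pics/{n}_zoom.png",a[:,:,::-1])
E
```

```text
top yellow 511 [245.9 266.4] [17.7 31.3] 7 ctr [245.9 266.3] [487.1 327.3  54. ] dot [247.  254.4] [515.8 325.4  59. ]
top green 307199 [319.5 239.5] [479. 639.] 90 ctr [319.5 239.5] [557.7 149.7  54. ] dot [362.4 238.2] [561.9  44.5  59. ]
top blue 508 [418.9 277.5] [17.7 30.8] 4 ctr [419.  277.4] [468.5 -93.1  54. ] dot [420.3 265.4] [497.2 -95.9  59. ]
top red 525 [514.6 269.7] [32.2 17.4] 63 ctr [514.6 269.8] [ 491.9 -325.4   54. ] dot [510.1 258.9] [ 517.8 -314.3   59. ]
scene yellow 196 [275.9 208.6] [ 8.3 25.8] 71 ctr [275.7 208.6] [484.5 322.7  54. ] dot [284.5 204.8] [512.9 322.2  59. ]
scene green 307123 [319.5 239.5] [479. 639.] 90 ctr [319.5 239.5] [539.9 143.1  54. ] dot [388.5 320.4] [ 554.5 -173.6   59. ]
scene blue 453 [338.2 311.9] [15.1 33.5] 67 ctr [337.9 312. ] [465.6 -99.5  54. ] dot [349.1 306.1] [495.1 -98.9  59. ]
scene red 841 [405.2 392.7] [24.1 37.6] 30 ctr [405.1 392.7] [ 488.9 -332.9   54. ] dot [412.2 379.3] [ 516.  -317.3   59. ]
```

View pics/top_zoom.png

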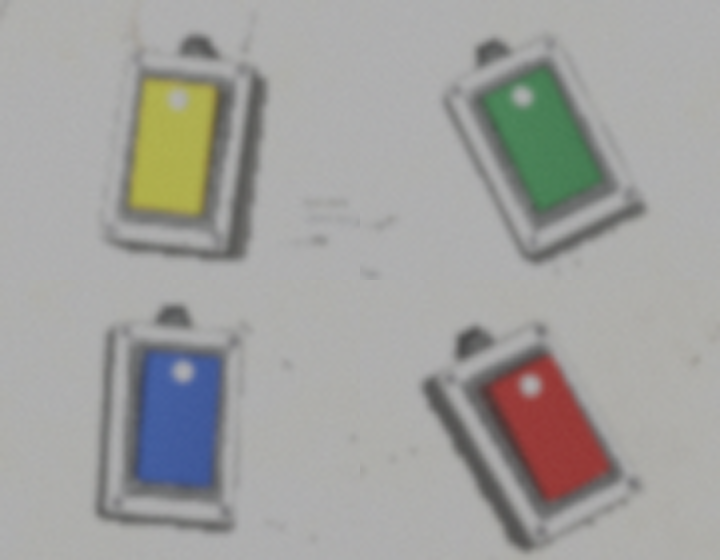

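View pics/scene_zoom.png

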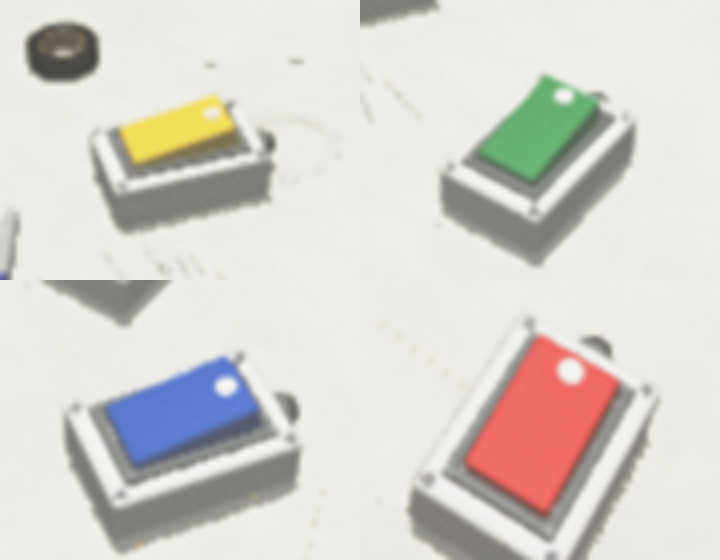

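Both views show every rocker off, and their dot positions agree within about 4 mm: red (517,-316), yellow (514,324), blue (496,-97). Next I'll work out the tool axes and rocker headings.

```bash
cat >> h.py <<'E'
from scipy.spatial.transform import Rotation as Ro
def goto(p,yaw=None):
    """shift in row units (0.05 m) in current tool axes; turn about tool x (units of 4deg) so that tool z lies along +-heading yaw"""
    s=manip.get_state(); R=Ro.from_rotvec(s["ee_rot"]).as_matrix()
    d=np.array(p)-s["position"]; print("t",round(s["time_s"],2),"pos",np.round(s["position"],1),"F",np.round(s["force"],1),"w",round(s["width"],1),"q",np.round(s["joint_positions"],2))
    print("R",np.round(R,3).tolist()); print("d world",np.round(d,1),"units",np.round(R.T@d/50,2))
    if yaw is not None:
        h=R.T@np.array([np.cos(yaw),np.sin(yaw),0]); a=np.degrees(np.arctan2(-h[1],h[2])); a=(a+90)%180-90
        print("turn deg",round(a,1),"units",round(a/4,2))
E
python3 - <<'E'
from h import *
for n,c in (("red",[(514.6,269.8),(510.1,258.9)]),("yellow",[(245.9,266.3),(247,254.4)]),("blue",[(419,277.4),(420.3,265.4)])):
    a=ray("top",c[0],54);b=ray("top",c[1],59);print(n,np.degrees(np.arctan2(*(b-a)[1::-1])))
goto((517,-316,150),np.radians(23))
E
```

```text
red 23.40345834479642
yellow -3.7733255800897356
blue -5.637029218138245
t 0.1 pos [199.9 485.2 244.9] F [ 0.1 -0.5  0.6] w 85.1 q [ 1.02  0.26 -0.05  1.26  0.    1.42]
R [[-0.0, 0.381, 0.925], [-0.001, 0.925, -0.381], [-1.0, -0.001, -0.0]]
d world [ 317.1 -801.2  -94.9] units [  1.91 -12.4   11.97]
turn deg -45.4 units -11.35
```

Call:
send_rows:
  plan:
    - [0,-0.3,0.3,0,0,0,-1]
    - [0,-0.65,0.65,0,0,0,-1]
    - [0,-0.65,0.65,0,0,0,-1]
    - [0,-0.65,0.65,0,0,0,-1]
    - [0,-0.65,0.65,0,0,0,-1]
    - [0,-0.65,0.65,0,0,0,-1]
    - [0,-0.65,0.65,0,0,0,-1]
    - [0,-0.65,0.65,0,0,0,-1]
    - [0,-0.65,0.65,0,0,0,-1]
    - [0,-0.65,0.65,0,0,0,-1]
    - [0,-0.65,0.65,0,0,0,-1]
    - [0,-0.65,0.65,0,0,0,-1]
  force: 20

```text
time_s: 1.6
position: [402.0, -3.0, 245.3]
ee_rot: [0.307, 1.549, -0.307]
force: [0.8, -0.8, -0.4]
width: 0.0
```

Call:
send_rows:
  plan:
    - [0,-0.65,0.6,0,0,0,-1]
    - [0,-0.65,0.6,0,0,0,-1]
    - [0,-0.65,0.6,0,0,0,-1]
    - [0,-0.65,0.6,0,0,0,-1]
    - [0,-0.65,0.6,0,0,0,-1]
    - [0,-0.65,0.6,0,0,0,-1]
    - [0,-0.65,0.6,0,0,0,-1]
    - [0,-0.3,0.3,0,0,0,-1]
    - [0,0,0,0,0,0,-1]

```text
time_s: 2.72
position: [517.4, -312.2, 244.6]
ee_rot: [0.308, 1.55, -0.308]
force: [-0.9, 0.0, -0.1]
width: -0.1
```

Call:
send_rows:
  plan:
    - [0,0,0,-0.95,0,0,-1]
    - [0,0,0,-0.95,0,0,-1]
    - [0,0,0,-0.95,0,0,-1]
    - [0,0,0,-0.95,0,0,-1]
    - [0,0,0,-0.95,0,0,-1]
    - [0,0,0,-0.95,0,0,-1]
    - [0,0,0,-0.95,0,0,-1]
    - [0,0,0,-0.95,0,0,-1]
    - [0,0,0,-0.95,0,0,-1]
    - [0,0,0,-0.95,0,0,-1]
    - [0,0,0,-0.95,0,0,-1]
    - [0,0,0,-0.95,0,0,-1]

```text
time_s: 4.22
position: [517.2, -309.9, 245.6]
ee_rot: [-0.32, 1.547, 0.32]
force: [0.1, -0.9, -0.5]
width: -0.0
```

```bash
python3 - <<'E'
from h import *
goto((517,-316,110),np.radians(23))
im=vision.read_camera("wrist"); cv2.imwrite("pics/w1.png",im[:,:,::-1]);np.save("w1.npy",im)
E
```

```text
t 4.22 pos [ 517.2 -309.9  245.6] F [ 0.1 -0.9 -0.5] w -0.0 q [-0.67  0.4   0.16  1.33 -0.   -1.08]
R [[-0.0, -0.397, 0.918], [0.0, 0.918, 0.397], [-1.0, 0.0, -0.0]]
d world [  -0.2   -6.1 -135.6] units [ 2.71 -0.11 -0.05]
turn deg 0.4 units 0.09
```

View pics/w1.png

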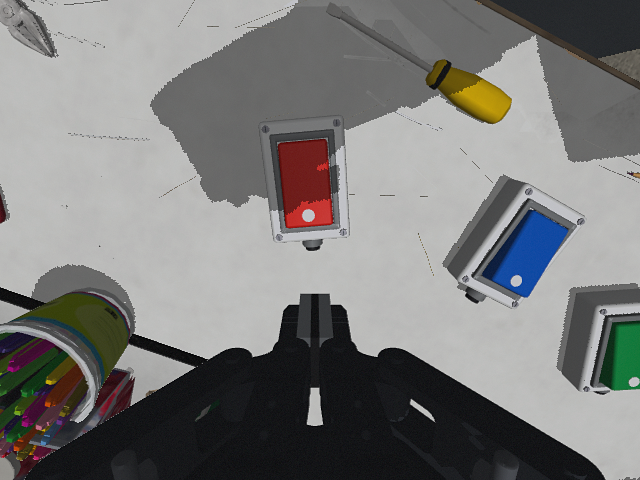

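The wrist view shows the red dot at (308,215), the blue dot at (516,281) and the closed fingertips at about (315,300). The red box is roughly aligned with the tool. I'll triangulate the dots from this view.

```bash
cat >> h.py <<'E'
def wray(uv,z,s=None):
    s=s or manip.get_state(); m=vision.camera_model("wrist"); T=np.eye(4);T[:3,:3]=Ro.from_rotvec(s["ee_rot"]).as_matrix();T[:3,3]=s["position"]
    P=T@np.array(m["mount"]); d=P[:3,:3]@np.linalg.inv(m["camera_matrix"])@np.array([uv[0],uv[1],1.]);o=P[:3,3]
    return o+d*(z-o[2])/d[2]
E
python3 - <<'E'
from h import *
im=np.load("w1.npy"); 
for c,(x,y) in (("red",(308,215)),("blue",(516,281))):
    p=im[y-10:y+11,x-10:x+11].astype(float); mn=p.min(2); w=(mn>150); ys,xs=np.nonzero(w)
    d=(x-10+xs.mean(),y-10+ys.mean()); r=wray(d,59); print(c,w.sum(),d,r)
r=wray((308,215),59);goto((r[0],r[1],110))
E
```

```text
red 122 (np.float64(308.0409836065574), np.float64(215.11475409836066)) [ 518.46147468 -314.87672732   59.        ]
blue 97 (np.float64(516.0), np.float64(280.44329896907215)) [497.26559588 -95.9143126   59.        ]
t 4.28 pos [ 517.2 -309.9  245.6] F [ 0.  -0.5  0.3] w -0.4 q [-0.67  0.4   0.16  1.33 -0.   -1.09]
R [[-0.0, -0.399, 0.917], [0.0, 0.917, 0.399], [-1.0, 0.0, -0.0]]
d world [   1.1   -5.  -135.6] units [ 2.71 -0.1  -0.02]
```

Three cameras agree on the red dot at (518,-315). I'll descend with the tips over it, stopping about 10 mm above.

Call:
send_rows:
  plan:
    - [0.3,-0.1,-0.02,0,0,0,-1]
    - [0.6,0,0,0,0,0,-1]
    - [0.6,0,0,0,0,0,-1]
    - [0.6,0,0,0,0,0,-1]
    - [0.5,0,0,0,0,0,-1]
    - [0.3,0,0,0,0,0,-1]
    - [0.2,0,0,0,0,0,-1]
    - [0.1,0,0,0,0,0,-1]
    - [0,0,0,0,0,0,-1]
    - [0,0,0,0,0,0,-1]

```text
time_s: 5.52
position: [519.5, -316.0, 85.8]
ee_rot: [-0.318, 1.547, 0.317]
force: [0.6, -0.6, 0.5]
width: -0.2
```

```bash
python3 - <<'E'
from h import *
goto((518.5,-315,75))
im=vision.read_camera("wrist"); cv2.imwrite("pics/w2.png",im[:,:,::-1])
E
```

```text
t 5.53 pos [ 519.5 -316.    85.8] F [ 0.6 -0.6  0.5] w -0.2 q [-0.68  0.49 -0.14  0.94 -0.   -1.09]
R [[0.001, -0.394, 0.919], [-0.001, 0.919, 0.394], [-1.0, -0.001, 0.0]]
d world [ -1.    1.  -10.8] units [ 0.22  0.03 -0.01]
```

View pics/w2.png

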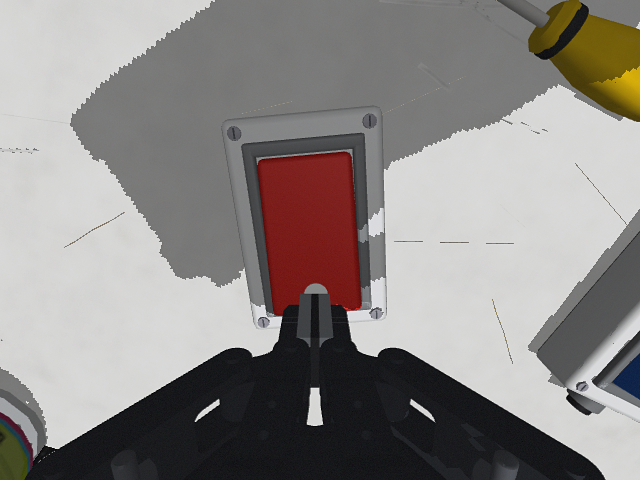

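The fingertips are over the red dot, with its edge just visible at (316,290). Now a slow press.

Call:
send_rows:
  plan:
    - [0.05,0,0,0,0,0,-1]
    - [0.05,0,0,0,0,0,-1]
    - [0.05,0,0,0,0,0,-1]
    - [0.05,0,0,0,0,0,-1]
    - [0.05,0,0,0,0,0,-1]
    - [0.03,0,0,0,0,0,-1]
    - [0,0,0,0,0,0,-1]

```text
time_s: 6.45
position: [519.2, -315.9, 71.2]
ee_rot: [-0.318, 1.547, 0.318]
force: [-0.2, -0.3, -0.1]
width: -0.5
```

Call:
send_rows:
  plan:
    - [0.04,0,0,0,0,0,-1]
    - [0.04,0,0,0,0,0,-1]
    - [0,0,0,0,0,0,-1]

```text
time_s: 6.82
position: [519.3, -315.8, 67.2]
ee_rot: [-0.318, 1.547, 0.318]
force: [1.2, -0.7, 1.5]
width: -0.5
```

Call:
send_rows:
  plan:
    - [0.04,0,0,0,0,0,-1]
    - [0,0,0,0,0,0,-1]

```text
time_s: 7.08
position: [519.3, -315.8, 65.2]
ee_rot: [-0.318, 1.547, 0.318]
force: [0.9, 1.1, 1.4]
width: 0.2
```

Call:
send_rows:
  plan:
    - [0.03,0,0,0,0,0,-1]
    - [0,0,0,0,0,0,-1]

```text
time_s: 7.32
position: [519.4, -315.8, 64.0]
ee_rot: [-0.318, 1.547, 0.318]
force: [2.8, 2.1, 6.6]
width: -0.2
```

Call:
send_rows:
  plan:
    - [0.02,0,0,0,0,0,-1]
    - [0,0,0,0,0,0,-1]

```text
time_s: 7.58
position: [519.6, -315.8, 63.6]
ee_rot: [-0.318, 1.546, 0.317]
force: [-0.0, 3.7, 15.1]
width: 0.1
```

```bash
python3 - <<'E'
from h import *
goto((518.5,-315,75))
im=vision.read_camera("scene"); cv2.imwrite("pics/s2.png",cv2.resize(im[340:440,340:480],None,fx=5,fy=5,interpolation=2)[:,:,::-1])
E
```

```text
t 7.58 pos [ 519.6 -315.8   63.6] F [-0.   3.7 15.1] w 0.1 q [-0.68  0.51 -0.17  0.89  0.   -1.09]
R [[0.001, -0.394, 0.919], [-0.001, 0.919, 0.394], [-1.0, -0.001, 0.001]]
d world [-1.1  0.8 11.4] units [-0.23  0.02 -0.01]
```

View pics/s2.png

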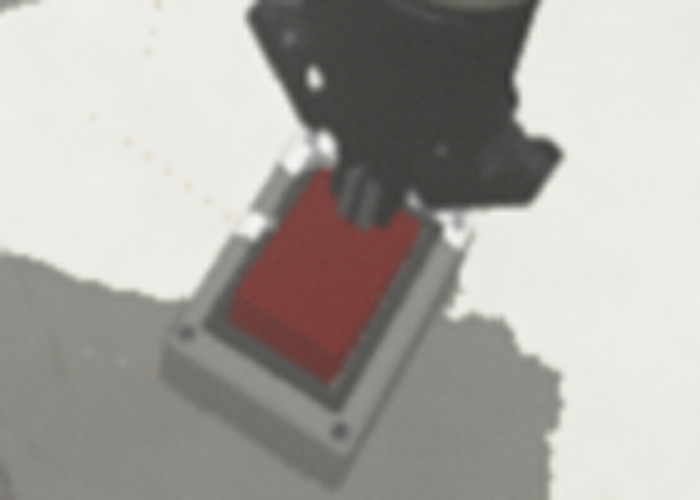

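It reached the hard stop at 15 N, and the near end now stands raised. I'll lift straight up and check.

Call:
send_rows:
  plan:
    - [-0.1,0,0,0,0,0,-1]
    - [-0.3,0,0,0,0,0,-1]
    - [-0.6,0,0,0,0,0,-1]
    - [-0.6,0,0,0,0,0,-1]
    - [-0.6,0,0,0,0,0,-1]
    - [-0.6,0,0,0,0,0,-1]
    - [-0.3,0,0,0,0,0,-1]
    - [0,0,0,0,0,0,-1]

```text
time_s: 8.62
position: [519.4, -316.1, 219.2]
ee_rot: [-0.319, 1.546, 0.316]
force: [0.3, -0.1, -0.6]
width: 0.0
```

```bash
python3 - <<'E'
from h import *
goto((514.5,324,200),np.radians(-3.8))
im=vision.read_camera("wrist"); cv2.imwrite("pics/w3.png",im[:,:,::-1])
E
```

```text
t 8.62 pos [ 519.4 -316.1  219.2] F [ 0.3 -0.1 -0.6] w 0.0 q [-0.68  0.41  0.11  1.27 -0.   -1.09]
R [[0.001, -0.394, 0.919], [-0.001, 0.919, 0.394], [-1.0, -0.002, 0.001]]
d world [ -4.9 640.1 -19.2] units [ 0.36 11.81  4.95]
turn deg 27.0 units 6.75
```

View pics/w3.png

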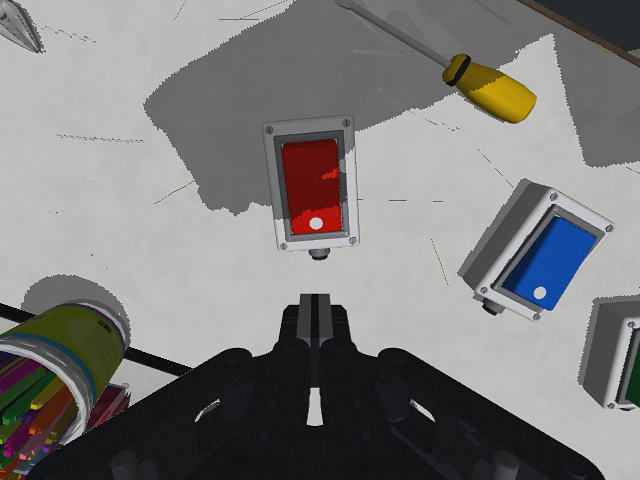

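Red is down and the box hasn't moved. Next I'll turn and cross to yellow at about 220 mm height.

Call:
send_rows:
  plan:
    - [0,0,0,0.75,0,0,-1]
    - [0,0,0,1,0,0,-1]
    - [0,0,0,1,0,0,-1]
    - [0,0,0,1,0,0,-1]
    - [0,0,0,1,0,0,-1]
    - [0,0,0,1,0,0,-1]
    - [0,0,0,1,0,0,-1]
    - [0,0.3,-0.02,0,0,0,-1]
    - [0,0.8,-0.06,0,0,0,-1]
    - [0,0.9,-0.07,0,0,0,-1]
    - [0,0.9,-0.07,0,0,0,-1]
    - [0,0.9,-0.07,0,0,0,-1]

```text
time_s: 10.18
position: [516.5, -123.0, 217.4]
ee_rot: [0.051, 1.571, -0.05]
force: [0.6, 0.4, -0.7]
width: 0.3
```

Call:
send_rows:
  plan:
    - [0,0.9,-0.07,0,0,0,-1]
    - [0,0.9,-0.07,0,0,0,-1]
    - [0,0.9,-0.07,0,0,0,-1]
    - [0,0.9,-0.07,0,0,0,-1]
    - [0,0.9,-0.07,0,0,0,-1]
    - [0,0.9,-0.07,0,0,0,-1]
    - [0,0.9,-0.07,0,0,0,-1]
    - [0,0.9,-0.07,0,0,0,-1]
    - [0,0.9,-0.07,0,0,0,-1]
    - [0,0.6,-0.05,0,0,0,-1]
    - [0,0.3,-0.02,0,0,0,-1]
    - [0,0,0,0,0,0,-1]

```text
time_s: 11.68
position: [511.6, 326.4, 217.4]
ee_rot: [0.05, 1.571, -0.051]
force: [0.3, -0.3, 0.6]
width: -0.2
```

```bash
python3 - <<'E'
from h import *
goto((514.5,324,85),np.radians(-3.8))
im=vision.read_camera("wrist"); cv2.imwrite("pics/w4.png",im[:,:,::-1]);np.save("w4.npy",im)
E
```

```text
t 11.68 pos [511.6 326.4 217.4] F [ 0.3 -0.3  0.6] w -0.2 q [ 0.43  0.41  0.11  1.26 -0.    0.5 ]
R [[-0.001, 0.064, 0.998], [-0.0, 0.998, -0.064], [-1.0, -0.0, -0.0]]
d world [   2.9   -2.4 -132.4] units [ 2.65 -0.04  0.06]
turn deg 0.1 units 0.03
```

View pics/w4.png

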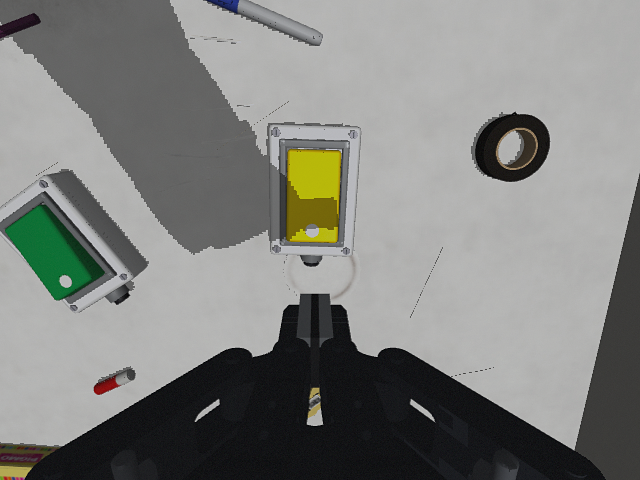

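The yellow dot is at (312,231), and the box lines up with the tool.

```bash
python3 - <<'E'
from h import *
r=wray((312.3,231),59);print(r);goto((r[0],r[1],78))
E
```

```text
[517.39011856 324.75917001  59.        ]
t 11.72 pos [511.8 325.7 217.6] F [ 0.2 -0.5 -0.4] w 0.0 q [ 0.43  0.41  0.11  1.26 -0.    0.5 ]
R [[-0.0, 0.065, 0.998], [-0.0, 0.998, -0.065], [-1.0, -0.0, -0.0]]
d world [   5.6   -0.9 -139.6] units [ 2.79 -0.01  0.11]
```

Call:
send_rows:
  plan:
    - [0.3,-0.02,0.09,0,0,0,-1]
    - [0.6,0,0,0,0,0,-1]
    - [0.6,0,0,0,0,0,-1]
    - [0.6,0,0,0,0,0,-1]
    - [0.3,0,0,0,0,0,-1]
    - [0.2,0,0,0,0,0,-1]
    - [0.1,0,0,0,0,0,-1]
    - [0,0,0,0,0,0,-1]

```text
time_s: 12.72
position: [516.8, 324.8, 83.0]
ee_rot: [0.052, 1.57, -0.052]
force: [-0.2, -0.2, 0.5]
width: -0.3
```

```bash
python3 - <<'E'
from h import *
goto((516.5,324.6,71))
im=vision.read_camera("wrist"); cv2.imwrite("pics/w5.png",im[:,:,::-1])
E
```

```text
t 12.72 pos [516.8 324.8  83. ] F [-0.2 -0.2  0.5] w -0.3 q [ 0.43  0.5  -0.14  0.94  0.    0.49]
R [[0.0, 0.066, 0.998], [0.0, 0.998, -0.066], [-1.0, 0.0, 0.0]]
d world [ -0.3  -0.2 -12. ] units [ 0.24 -0.   -0.01]
```

View pics/w5.png

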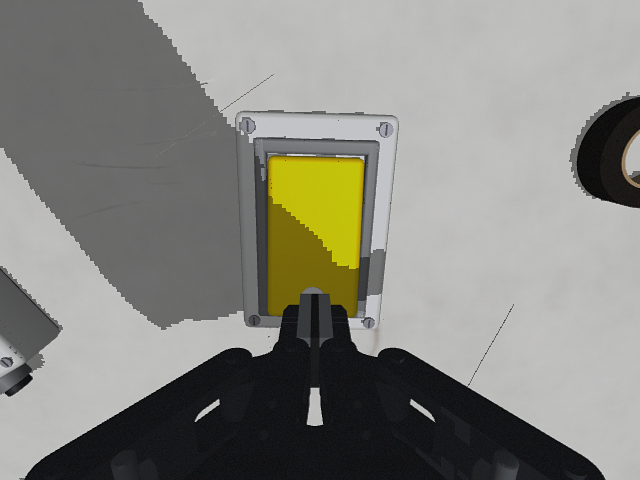

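The tips cover the yellow dot, with its edge at (312,290), same as for red. Pressing.

Call:
send_rows:
  plan:
    - [0.05,0,0,0,0,0,-1]
    - [0.05,0,0,0,0,0,-1]
    - [0.05,0,0,0,0,0,-1]
    - [0.05,0,0,0,0,0,-1]
    - [0.05,0,0,0,0,0,-1]
    - [0.05,0,0,0,0,0,-1]
    - [0.04,0,0,0,0,0,-1]
    - [0,0,0,0,0,0,-1]

```text
time_s: 13.78
position: [516.7, 324.8, 65.8]
ee_rot: [0.052, 1.57, -0.052]
force: [1.7, 0.7, 3.3]
width: 0.1
```

Call:
send_rows:
  plan:
    - [0.03,0,0,0,0,0,-1]
    - [0,0,0,0,0,0,-1]

```text
time_s: 14.02
position: [516.7, 324.8, 64.3]
ee_rot: [0.052, 1.57, -0.052]
force: [3.8, -0.5, 3.3]
width: 0.1
```

Call:
send_rows:
  plan:
    - [0.02,0,0,0,0,0,-1]
    - [0,0,0,0,0,0,-1]

```text
time_s: 14.28
position: [516.8, 324.9, 63.9]
ee_rot: [0.052, 1.569, -0.052]
force: [2.3, -1.2, 11.2]
width: 0.4
```

Call:
send_rows:
  plan:
    - [0.01,0,0,0,0,0,-1]
    - [0,0,0,0,0,0,-1]

```text
time_s: 14.52
position: [516.9, 324.9, 63.8]
ee_rot: [0.052, 1.569, -0.052]
force: [0.8, -1.2, 15.2]
width: 0.1
```

Call:
send_rows:
  plan:
    - [-0.1,0,0,0,0,0,-1]
    - [-0.3,0,0,0,0,0,-1]
    - [-0.6,0,0,0,0,0,-1]
    - [-0.6,0,0,0,0,0,-1]
    - [-0.6,0,0,0,0,0,-1]
    - [-0.6,0,0,0,0,0,-1]
    - [-0.3,0,0,0,0,0,-1]
    - [0,0,0,0,0,0,-1]

```text
time_s: 15.52
position: [516.7, 324.9, 219.1]
ee_rot: [0.053, 1.569, -0.051]
force: [-0.3, -1.0, -0.3]
width: -0.4
```

```bash
python3 - <<'E'
from h import *
goto((497,-96,218),np.radians(-5.6))
im=vision.read_camera("wrist"); cv2.imwrite("pics/w6.png",im[:,:,::-1])
E
```

```text
t 15.53 pos [516.7 324.9 219.1] F [-0.3 -1.  -0.3] w -0.4 q [0.43 0.42 0.12 1.27 0.   0.49]
R [[0.001, 0.066, 0.998], [0.001, 0.998, -0.066], [-1.0, 0.001, 0.001]]
d world [ -19.7 -420.9   -1.1] units [ 0.01 -8.43  0.16]
turn deg 1.8 units 0.45
```

View pics/w6.png

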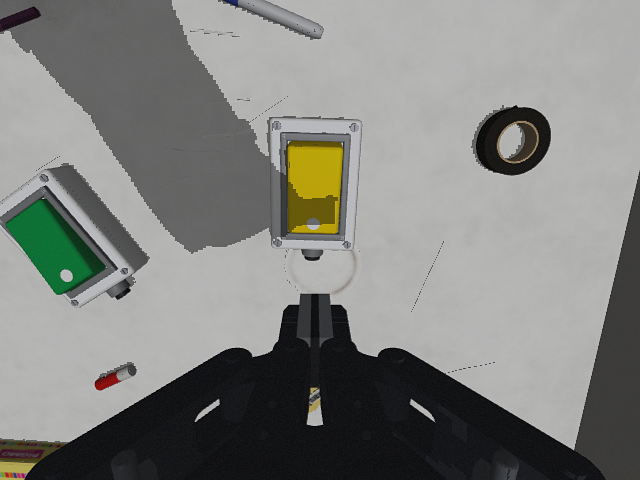

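Yellow is on: its dotted end is down at (313,224). Moving to blue.

Call:
send_rows:
  plan:
    - [0,-0.3,0,0,0,0,-1]
    - [0,-0.8,0.02,0,0,0,-1]
    - [0,-0.9,0.02,0,0,0,-1]
    - [0,-0.9,0.02,0,0,0,-1]
    - [0,-0.9,0.02,0,0,0,-1]
    - [0,-0.9,0.02,0,0,0,-1]
    - [0,-0.9,0.02,0,0,0,-1]
    - [0,-0.9,0.02,0,0,0,-1]
    - [0,-0.9,0.02,0,0,0,-1]
    - [0,-0.7,0,0,0,0,-1]
    - [0,-0.33,0,0.45,0,0,-1]
    - [0,0,0,0,0,0,-1]

```text
time_s: 17.08
position: [496.1, -96.9, 217.4]
ee_rot: [0.079, 1.57, -0.078]
force: [-0.9, 0.6, -0.2]
width: 0.1
```

```bash
python3 - <<'E'
from h import *
goto((497,-96,80),np.radians(-5.6))
im=vision.read_camera("wrist"); cv2.imwrite("pics/w7.png",im[:,:,::-1])
E
```

```text
t 17.07 pos [496.1 -96.9 217.4] F [-0.9  0.6 -0.2] w 0.1 q [-0.35  0.24 -0.16  1.17  0.   -0.25]
R [[-0.001, 0.1, 0.995], [0.0, 0.995, -0.1], [-1.0, 0.0, -0.001]]
d world [   0.9    0.9 -137.4] units [2.75 0.02 0.02]
turn deg -0.1 units -0.03
```

View pics/w7.png

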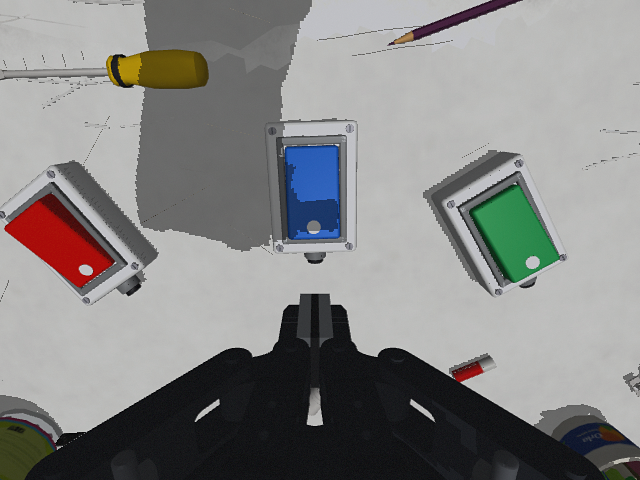

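The blue dot is at (314,227).

```bash
python3 - <<'E'
from h import *
r=wray((314,227),59);print(r);goto((r[0],r[1],83))
E
```

```text
[498.27186827 -95.26008314  59.        ]
t 17.12 pos [496.3 -96.2 217.5] F [-0.   1.3  0.2] w -0.0 q [-0.35  0.24 -0.16  1.17  0.   -0.25]
R [[-0.001, 0.098, 0.995], [0.0, 0.995, -0.098], [-1.0, 0.0, -0.001]]
d world [   2.     0.9 -134.5] units [2.69 0.02 0.04]
```

Call:
send_rows:
  plan:
    - [0.3,0.02,0.03,0,0,0,-1]
    - [0.6,0,0,0,0,0,-1]
    - [0.6,0,0,0,0,0,-1]
    - [0.6,0,0,0,0,0,-1]
    - [0.3,0,0,0,0,0,-1]
    - [0.2,0,0,0,0,0,-1]
    - [0.1,0,0,0,0,0,-1]
    - [0,0,0,0,0,0,-1]

```text
time_s: 18.12
position: [498.4, -95.2, 82.9]
ee_rot: [0.076, 1.569, -0.076]
force: [-0.7, -0.4, 0.1]
width: -0.1
```

```bash
python3 - <<'E'
from h import *
goto((497.8,-95.4,71))
im=vision.read_camera("wrist"); cv2.imwrite("pics/w8.png",im[:,:,::-1])
E
```

```text
t 18.12 pos [498.4 -95.2  82.9] F [-0.7 -0.4  0.1] w -0.1 q [-0.35  0.34 -0.4   0.82  0.   -0.25]
R [[0.0, 0.097, 0.995], [-0.0, 0.995, -0.097], [-1.0, 0.0, 0.0]]
d world [ -0.6  -0.2 -11.9] units [ 0.24 -0.   -0.01]
```

View pics/w8.png

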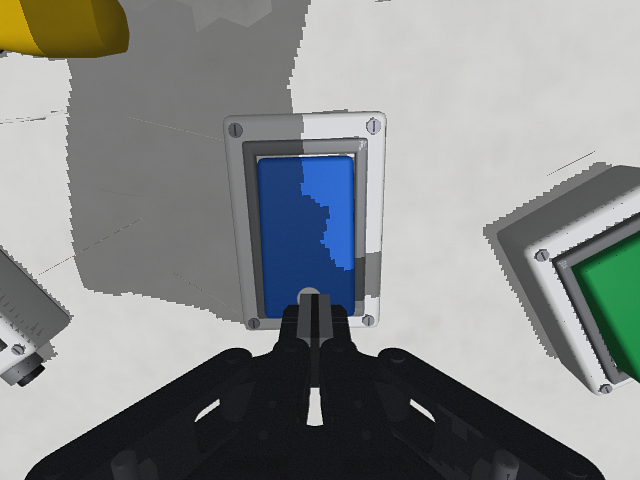

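The blue dot sits about 3 mm to the left of the tips, so I'll correct that while descending, then press.

Call:
send_rows:
  plan:
    - [0.03,-0.05,0,0,0,0,-1]
    - [0.05,0,0,0,0,0,-1]
    - [0.05,0,0,0,0,0,-1]
    - [0.05,0,0,0,0,0,-1]
    - [0.05,0,0,0,0,0,-1]
    - [0.05,0,0,0,0,0,-1]
    - [0.05,0,0,0,0,0,-1]
    - [0,0,0,0,0,0,-1]

```text
time_s: 19.18
position: [498.1, -98.0, 66.2]
ee_rot: [0.077, 1.569, -0.077]
force: [1.7, 0.7, 2.4]
width: 0.5
```

Call:
send_rows:
  plan:
    - [0.04,0,0,0,0,0,-1]
    - [0,0,0,0,0,0,-1]

```text
time_s: 19.42
position: [498.2, -98.0, 64.3]
ee_rot: [0.077, 1.569, -0.077]
force: [2.2, -0.0, 2.0]
width: -0.1
```

Call:
send_rows:
  plan:
    - [0.02,0,0,0,0,0,-1]
    - [0,0,0,0,0,0,-1]

```text
time_s: 19.68
position: [498.3, -98.1, 63.8]
ee_rot: [0.076, 1.569, -0.077]
force: [1.4, 0.8, 12.8]
width: 0.4
```

Call:
send_rows:
  plan:
    - [0.01,0,0,0,0,0,-1]
    - [0,0,0,0,0,0,-1]

```text
time_s: 19.92
position: [498.3, -98.1, 63.6]
ee_rot: [0.076, 1.568, -0.077]
force: [-0.8, 0.1, 19.1]
width: -0.0
```

Call:
send_rows:
  plan:
    - [-0.1,0,0,0,0,0,-1]
    - [-0.3,0,0,0,0,0,-1]
    - [-0.6,0,0,0,0,0,-1]
    - [-0.6,0,0,0,0,0,-1]
    - [-0.6,0,0,0,0,0,-1]
    - [-0.6,0,0,0,0,0,-1]
    - [-0.5,0,0,0,0,0,-1]
    - [-0.2,0,0,0,0,0,-1]
    - [0,0,0,0,0,0,-1]

```text
time_s: 21.05
position: [497.9, -97.9, 237.5]
ee_rot: [0.077, 1.57, -0.077]
force: [-0.2, -0.3, -0.4]
width: 0.3
```

```bash
python3 - <<'E'
from h import *
goto((497,-96,80))
im=vision.read_camera("wrist"); cv2.imwrite("pics/w9.png",im[:,:,::-1])
im=vision.read_camera("scene"); cv2.imwrite("pics/s9.png",cv2.resize(im[160:440,220:480],None,fx=2.1,fy=2.1,interpolation=2)[:,:,::-1])
E
```

```text
t 21.05 pos [497.9 -97.9 237.5] F [-0.2 -0.3 -0.4] w 0.3 q [-0.35  0.24 -0.11  1.23 -0.   -0.26]
R [[-0.0, 0.097, 0.995], [0.0, 0.995, -0.097], [-1.0, 0.0, -0.0]]
d world [  -0.9    1.9 -157.5] units [ 3.15  0.04 -0.02]
```

View pics/w9.png

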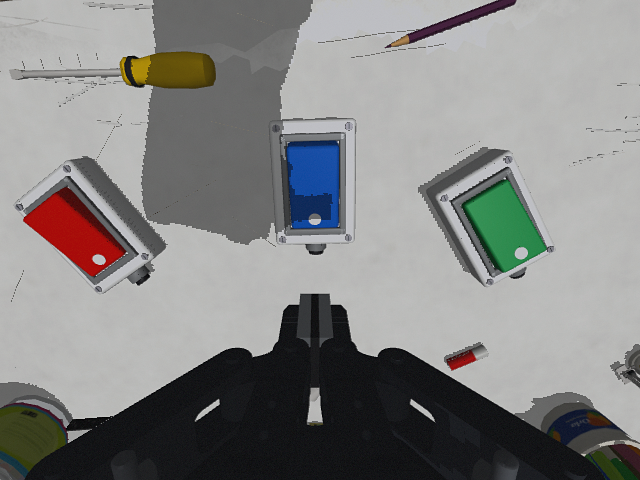

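View pics/s9.png

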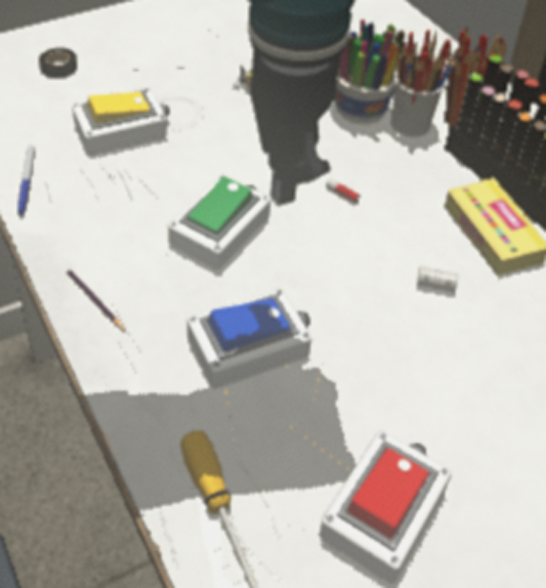

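Red, yellow and blue are on, and green still has its dotted end raised. The boxes and bystanders look undisturbed, and the arm is clear with the tips about 220 mm up. Handing in.

```bash
python3 -c "
from station import manip
print(manip.finish_job())"
```

```text
the job is handed in; nothing more can be done
None
```

I switched on red, then yellow, then blue by pressing each white dot with the closed fingertips, and handed the job in at about 21 s. The hand-in reports no verdict.

- **Presses:** each rocker gave way at about 1.5–3 N, then stopped hard with the tool 63.6–63.8 mm above the worktop. The peak force was 15 N on red, 15 N on yellow and 19 N on blue.
- **Last pictures:** the final wrist and scene views show the dotted ends of red, yellow and blue down and green still raised. The boxes and the things in view round them look undisturbed. I judged this by eye and did not measure the final rocker angles.
- **Arm:** it ended clear of everything, with the fingertips about 220 mm above the worktop and no force on the tool beyond sensor noise.
- **Disagreements:** the cameras differed by up to about 4 mm on the dots. For blue I shifted the tips about 2.5 mm sideways before pressing.

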